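Load a frame rail into the dowel jig

ROBOT

A 7-joint arm with a two-finger parallel gripper is mounted at the origin on the work surface. World frame = base frame: x ahead of the robot, y to its left, z up, the work surface at z = 0. Lengths are in mm, angles in rad, forces in N, time in s.
With the tool pointing down it reaches from about 425 to 825 mm from the base axis. Payload 3.6 kg.
Tool frame: the origin (TCP) lies between the finger pads; the fingertips stand 8 mm ahead of it and the grasp point (between the pads) lies 11 mm behind it; z points along the fingers, y is the direction in which the jaws open and shut (so a half turn about z gives the same grasp; the last joint's range is limited). The gripper opens to 93 mm and grips with 3 to 60 N. Pads are 15 mm wide; open, the fingers measure 128 mm over their backs; the gripper's body (75 mm by 188 mm) begins 65 mm behind the grasp point.
Start: joints at [-1.302, 0.615, -0.013, 1.423, 0.008, 1.103, -0.04], TCP at [189.445, 621.75, 226.64] pointing down, gripper open.
Joint ranges: [-3.12, 3.12], [-0.3, 2.06], [-1.34, 1.32], [0.26, 2.42], [-1.36, 4.5], [0.01, 1.98], [-2.84, 2.84]. Speed limits (rad/s): [2.79, 2.79, 3.14, 3.14, 3.14, 3.14, 3.14].

INTERFACE

Orientations are given as [roll, pitch, yaw] about the fixed x, y, z axes, in that order (R = Rz(yaw) Ry(pitch) Rx(roll)).
In Python, from workcell import r gives the robot as it stands. The module is installed in compiled form; this text tells all that it offers.
- The arm moves only by the tool carry_out, never from a script. Its arguments are lists of equal length, an entry for each row: "xyz": the shift along the world's x, y, z in m, a list of three; "dr": the turn, a rotation vector about the world's x, y, z in degrees, a list of three. In form: {"xyz": [[x, y, z], ...], "dr": [[ax, ay, az], ...]}. A call has 1 to 20 rows; each row is the pose to reach, as a shift and turn from the pose commanded when the call began; what a row does not reach only later rows make up. A row lasts 1/8 s, in which the tool goes at most 62.5 mm and 10.7 degrees, less where a joint would pass 70% of its speed; a pose out of reach is approached as far as the arm can. A call with a gripper value outside its range is refused whole. "jaw" is the finger opening in m, from 0 to 0.093, set as the call begins (left out, the last holds). The fingers move at their own pace and stop on an object; the grip force is fixed at half the most. Time passes only in rows, so rows that repeat a pose let the fingers close. It gives the time, the measured TCP pose, the force and the opening at its end, in the units of the state.
- r.read_state(): the state, without advancing time (a new reading comes with each control period).
- r.grab_frame(name): name is "scene" or "top" or "wrist"; returns the picture (400x640x3 uint8, red, green, blue); there is no depth.
- r.camera_params(name): a dict with "fx", "fy", "cx", "cy" (pixels), "R" (3x3) and "t" (3): a world point X has camera coordinates R X + t. Camera axes: x right, y down, z forward; pixel columns grow to the right and rows downward; lengths in mm; the calibration is good to about 2 mm. A picture is of the moment at which its call begins: read the wrist's pose just before it. camera_params takes no time and is no camera call; for the wrist camera it gives the pose at the moment of the call.
- r.hand_in(): hands the job in, once; it reports no verdict.
Trained networks look in the newest picture that a camera, given by its name, has taken for a name from the list of things; names that differ only in an ending like _2 or _b are one class to them, and where a whole thing is asked for, a point or a joint stands for the part that bears it (a point fixed in the world has none). Each returns a list of dicts, best first, with "p" (0 to 1); they miss things now and then, are a little off and sometimes report something else, mostly with a low value. They report only what shows in the picture. A call takes as long as a camera call. They do not tell look-alikes from the thing itself.
- r.recognise(camera, query): "bbox" ([left, top, width, height] in pixels, round what is visible of it).
- r.landmark_of(camera, query): "pixel" ([column, row] in pixels: a listed point, or the origin of a listed thing).
The state is a dict: "t": time; "joint_pos": joint angles; "joint_vel": joint speeds; "joint_torque": joint torques, N m; "ee_pos": TCP position; "orientation": TCP orientation; "contact_force": force on the tool from outside, world axes, zero at the start; "torque": the same for the moment, N m; "gripper_width": finger opening in mm.
Only numpy, scipy, OpenCV 4.12 (cv2) and the standard library are available. Lean on these libraries where they do the work, as an engineer would, in place of code of your own. Each camera call takes 0.05 s, during which the arm holds its last target.

TASK

Load the pine rail that lies in the dowel jig, ready for boring: with a fingertip press it down hard so that its sprung-up front end lies flat on the bed and, keeping it pressed, slide it forward under the steel hold-down spring until its end butts against the stop block. Then let go and move clear, so that the hold-down spring alone keeps the rail flat and against the block. Do not pick the rail up, and leave the other things on the bench where they are.

Things in the scene. Friction and masses are not known exactly. Their poses are not given: they have to be found in the camera images.
- jig: Dowel jig screwed to the bench, never moves: plywood base 450 x 150 x 18 mm, white bed, two brown guide strips (63 mm apart, 14 mm high over the bed), dark stop block 45 x 130 mm, 30 mm high over the bed, at its +x end. Origin: centre of the base's underside; x = the way the rail slides home (to the block), z up. Bed surface at z = 18 mm, block's face at x = 130 mm. Place and yaw vary.
- rail: The rail: planed pine bar 240 x 60 x 18 mm, 0.13 kg, with a notch across its top (see rail_notch), laid between the guide strips (1.5 mm play each side; flat, its top is 4 mm above them). Origin: centre of its underside; x towards the block, z up. At the start its tail rests on the bed, its front end stands 13 to 14 mm up on the ejector leaf, 80 to 100 mm short of the block. Wood slides on bed and springs with friction about 0.18.
- rail_nose (a point): Middle of the rail's lower front edge (the end towards the stop block). Standing up, the front end butts on the hold-down spring's lip: pushed from behind it does not go under.
- rail_tail (a point): Middle of the rail's lower rear edge.
- stop_face (a point): Point on the bed at the foot of the stop block's face, on the jig's centre line; axes as jig. The rail is home when its nose is at this point.
- spring_lip (a point): Tip of the upturned lip of the steel hold-down spring, on the centre line, 74 mm before the block's face and 24 mm above the bed. Keep fingers behind it: the spring, 44 mm wide, runs from here to the block, where its clamp and bolts stand 43 mm above the bed.
- hold_down (a joint): Angle of the hold-down spring, rad: 0 = free, its heel 15 mm above the bed, 50 mm before the block; about 0.06 with the 18 mm rail flat under it, when it presses down with about 14 N. Getting the front end under it takes a forward push of 10 to 15 N.
- ejector (a joint): Angle of the ejector leaf let into the bed, 20 mm wide, rad: 0 = flat, 0.14 = its tip 12 mm up. The tip lies at jig x = 20 mm, 110 mm before the block; it pushes up with 5.5 N when flat, 2 N when up. Pressing with 10 N or more in the rail's notch holds it flat.
- spare_rail: Spare notched pine rail of the same size lying flat on the bench beyond the jig. Leave it.
- spare_rail_short: Short pine offcut, 170 x 60 x 18 mm, lying past the stop-block end of the jig. Leave it.
- tape_measure: Tape measure standing on its edge, 70 x 38 x 66 mm, on the robot's side of the jig. Leave it.
- pencil: Flat carpenter's pencil, 175 x 14 x 8 mm, on the robot's side of the jig. Leave it.
- dowel_tin: Open tin of dowels, 72 mm across, 75 mm high, beyond the jig. Leave it.
- glue_bottle: Small white glue bottle, 56 mm across, 114 mm high, beyond the rear end of the jig. Leave it.
- tacker: Steel hand tacker lying on its side, 150 x 90 x 30 mm, behind the jig's rear end. Leave it.
- mallet: Hammer-shaped rubber mallet lying past the stop-block end of the jig, 260 mm long. Leave it.
- rail_notch (a point): Middle of the floor of the cross-brace notch in the rail's top: 44 mm long along the rail, across its whole width, 6 mm deep, floor 12 mm above the rail's underside; centred 120 mm behind the nose. A fingertip fits in it, to press down on its floor and bear on its front shoulder.
Mind the look-alikes: they are no part of the job. Leave any pink look-alike of the rail alone.

How it is judged:
By the outcome, as a careful person would: the job done as asked, in the order asked, and still so for the second after the job is handed in, with the robot touching nothing.
It also fails if it takes over 48 s, if anything falls off the work surface, if the arm or the gripper's body presses on something with over 40 N, if the wrist force passes 120 N, or if a joint passes its speed limit or range.

## Working session

There is one attempt and no reset: what is moved stays moved. The work goes in short steps, Python scripts to look and compute and a tool call to move; the robot and the scene stay as the last step left them, time stands still between calls to the robot, and variables do not carry over. Pictures are saved under pics/ and viewed, and the job is handed in when it is done.

Besides the shell and the picture viewer there is one more tool, called after "Call:" as name(argument=value, ...), one argument or row to a line, values as JSON. carry_out: Moves the arm, as the interface text tells. Its arguments: {"type":"object","properties":{"xyz":{"type":"array"},"dr":{"type":"array"},"jaw":{"type":"number"}},"required":["xyz","dr"]}

```bash
mkdir -p pics
cat > h.py <<'E'
import numpy as np, cv2
from workcell import r
def ray(cam,px,z):
    P=r.camera_params(cam); R=np.array(P["R"]);t=np.array(P["t"]).ravel()
    d=R.T@np.array([(px[0]-P["cx"])/P["fx"],(px[1]-P["cy"])/P["fy"],1.0]); c=-R.T@t
    return c+d*(z-c[2])/d[2]
def proj(cam,X):
    P=r.camera_params(cam); c=np.array(P["R"])@np.array(X,float)+np.array(P["t"]).ravel()
    return np.array([P["fx"]*c[0]/c[2]+P["cx"],P["fy"]*c[1]/c[2]+P["cy"]])
def save(cam,n):
    f=r.grab_frame(cam); cv2.imwrite(f"pics/{n}.png",np.ascontiguousarray(f[:,:,::-1])); return f
E
python3 - <<'E'
from h import *
s=r.read_state(); print(s["t"],s["ee_pos"],s["orientation"],s["contact_force"],s["gripper_width"])
for c in ("top","scene"):
    save(c,c+"0")
    for q in ("rail","rail_notch","rail_nose","rail_tail","stop_face","spring_lip","jig"):
        print(c,q,[(np.round(d["pixel"]).tolist(),round(d["p"],2)) for d in r.landmark_of(c,q)][:3])
print(r.read_state()["t"])
E
```

```text
0.0 [189.22406335 621.04648701 225.485667  ] [-3.13903140e+00  5.52056170e-05  2.84590671e+00] [ 0.27214877 -0.07942374 -0.64816277] 92.68455805171088
top rail [([441.0, 267.0], 0.85), ([378.0, 182.0], 0.56)]
top rail_notch [([377.0, 179.0], 0.68), ([440.0, 267.0], 0.61)]
top rail_nose [([410.0, 285.0], 0.74), ([342.0, 180.0], 0.64)]
top rail_tail [([469.0, 248.0], 0.75), ([411.0, 177.0], 0.62)]
top stop_face [([318.0, 182.0], 0.9), ([341.0, 144.0], 0.43)]
top spring_lip [([336.0, 184.0], 0.96)]
top jig [([351.0, 186.0], 0.85)]
scene rail [([245.0, 176.0], 0.65)]
scene rail_notch [([247.0, 174.0], 0.87), ([273.0, 106.0], 0.83)]
scene rail_nose [([280.0, 197.0], 0.96), ([306.0, 115.0], 0.9)]
scene rail_tail [([217.0, 163.0], 0.87), ([236.0, 107.0], 0.62), ([247.0, 180.0], 0.52)]
scene stop_face [([308.0, 217.0], 0.91)]
scene spring_lip []
scene jig [([271.0, 198.0], 0.73), ([249.0, 175.0], 0.7)]
0.8
```

Run:
```python
import cv2
a=cv2.imread("pics/top0.png");cv2.imwrite("pics/top0c.png",cv2.resize(a[100:330,230:530],None,fx=2.6,fy=2.6,interpolation=cv2.INTER_CUBIC))
```

```text
(no output)
```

View pics/top0.png

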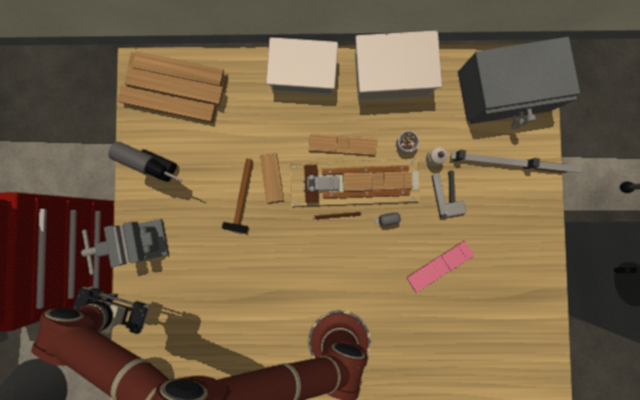

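View pics/scene0.png

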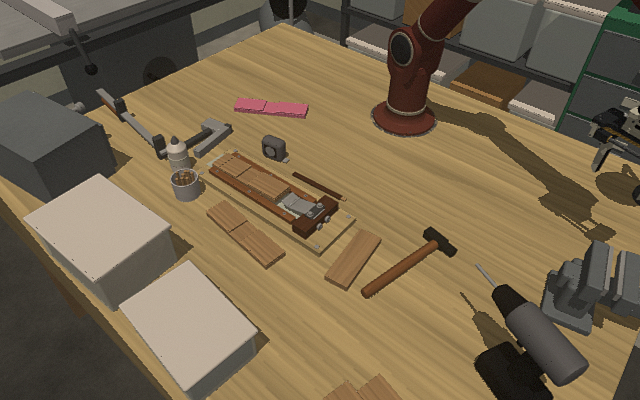

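View pics/top0c.png

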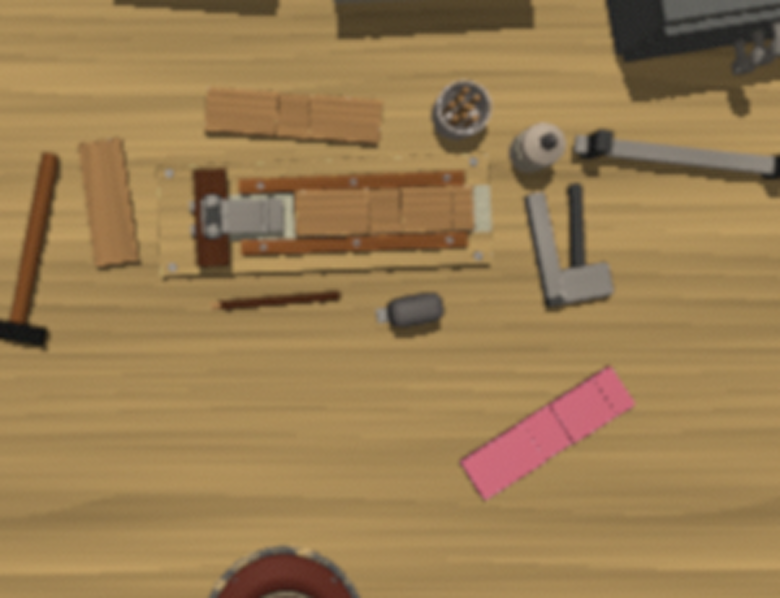

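The top view shows the jig at about (355,185), with the block at its left end (312,185). The brown rail lies in the jig with its notch near (378,180). The pink look-alike is at (440,267) and stays untouched. Next I'll compute world positions.

Run:
```python
from h import *
print("rows", )
Z={"rail_notch":36,"rail_nose":31,"rail_tail":18,"stop_face":18,"spring_lip":42,"jig":0}
px={"top":{"rail_notch":(377,179),"rail_nose":(342,180),"rail_tail":(411,177),"stop_face":(318,182),"spring_lip":(336,184),"jig":(351,186)},
"scene":{"rail_notch":(247,174),"rail_nose":(280,197),"rail_tail":(217,163),"stop_face":(308,217),"jig":(271,198)}}
for c in px:
  for q in px[c]: print(c,q,np.round(ray(c,px[c][q],Z[q]),1))
# jig corners on crop -> px ; base top z=18
for p in [(160,167),(160,277),(491,268),(491,160)]:
  print(np.round(ray("top",(230+p[0]/2.6,100+p[1]/2.6),18),1))
# crop of notch edges (z ~36-40)
for n,p in {"notch f":(370,209),"notch r":(402,208),"block face l":(230,170),"block face r":(230,266),"rail rear":(472,208),"rail front":(296,213)}.items():
  print(n,np.round(ray("top",(230+p[0]/2.6,100+p[1]/2.6),40),1))
P=r.camera_params("top");print(-np.array(P["R"]).T@np.array(P["t"]).ravel(),P["fx"])
```

```text
rows
top rail_notch [ 564.2 -137.8   36. ]
top rail_nose [562.2 -16.4  31. ]
top rail_tail [ 572.2 -260.    18. ]
top stop_face [557.   67.5  18. ]
top spring_lip [547.4   5.   42. ]
top jig [543.5 -49.8   0. ]
scene rail_notch [ 559.8 -146.9   36. ]
scene rail_nose [561.  -21.3  31. ]
scene rail_tail [ 571.6 -261.5   18. ]
scene stop_face [556.9  72.5  18. ]
scene jig [558.2 -59.5   0. ]
[620.8 160.6  18. ]
[471.2 161.1  18. ]
[ 480.2 -285.6   18. ]
[ 626.7 -288.7   18. ]
notch f [ 559.2 -120.9   40. ]
notch r [ 560.2 -163.5   40. ]
block face l [612.9  65.3  40. ]
block face r [484.5  66.1  40. ]
rail rear [ 559.5 -256.6   40. ]
rail front [554.6 -22.3  40. ]
[ 430.33511807   51.06615534 1382.54069322] 388.6717390106713
```

Call:
carry_out(
  xyz=[
    [0.036,-0.041,0.005],
    [0.07,-0.082,0.01],
    [0.103,-0.1225,0.015],
    [0.133,-0.163,0.02],
    [0.162,-0.204,0.025],
    [0.189,-0.245,0.03],
    [0.214,-0.286,0.03],
    [0.237,-0.327,0.03],
    [0.258,-0.3675,0.03],
    [0.277,-0.408,0.03],
    [0.295,-0.449,0.03],
    [0.311,-0.49,0.03],
    [0.325,-0.531,0.03],
    [0.337,-0.572,0.03],
    [0.347,-0.6125,0.03],
    [0.355,-0.653,0.03],
    [0.361,-0.694,0.03],
    [0.366,-0.735,0.03],
    [0.366,-0.735,0.03],
    [0.366,-0.735,0.03],
  ],
  dr=[
    [0,0,-4],
    [0,0,-8],
    [0,0,-12],
    [0,0,-16],
    [0,0,-20],
    [0,0,-24],
    [0,0,-28],
    [0,0,-32],
    [0,0,-36],
    [0,0,-40],
    [0,0,-44],
    [0,0,-48],
    [0,0,-52],
    [0,0,-56],
    [0,0,-60],
    [0,0,-64],
    [0,0,-68],
    [0,0,-72],
    [0,0,-72],
    [0,0,-72],
  ],
  jaw=0,
)

```text
t: 3.3
ee_pos: [555.5, -112.3, 256.5]
orientation: [-3.141, -0.001, 1.59]
contact_force: [0.2, 0.3, 0.1]
gripper_width: 0.2
```

Run:
```python
from h import *
f=save("wrist","w1")
Z={"rail":0,"rail_notch":36,"rail_nose":31,"rail_tail":18,"stop_face":18,"spring_lip":42,"jig":0}
for q in Z:
  for d in r.landmark_of("wrist",q)[:2]: print(q,np.round(d["pixel"]),round(d["p"],2),np.round(ray("wrist",d["pixel"],Z[q]),1))
P=r.camera_params("wrist");print(-np.array(P["R"]).T@np.array(P["t"]).ravel(),P["fx"],np.round(P["R"],3))
print(r.read_state()["joint_pos"])
```

```text
rail [318. 192.] 0.66 [ 560.2 -143.7    0. ]
rail_notch [316. 192.] 0.86 [ 557.1 -134.7   36. ]
rail_notch [112. 324.] 0.64 [ 272.1 -334.1   36. ]
rail_nose [ 66. 257.] 0.89 [ 221.9 -233.7   31. ]
rail_nose [422.  97.] 0.57 [678.7 -17.9  31. ]
rail_tail [316. 192.] 0.66 [ 557.2 -139.9   18. ]
stop_face [315.  11.] 0.96 [551.9  72.4  18. ]
spring_lip [314.  76.] 0.64 [552.2   0.6  42. ]
[553.84855596 -38.62148999 414.54186788] 311.5569588940415 [[ 1.     0.019 -0.002]
 [ 0.019 -0.964  0.264]
 [ 0.004 -0.264 -0.964]]
[-0.1145196   0.48075821  0.42902193  1.6367838  -0.22105588  1.07239454
  0.3971861 ]
```

View pics/w1.png

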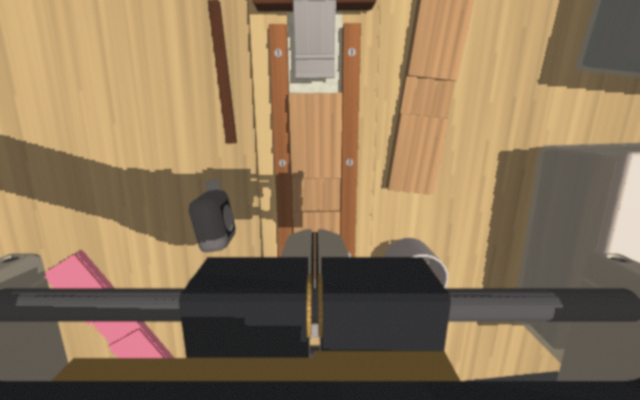

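Run:
```python
import cv2
a=cv2.imread("pics/w1.png");cv2.imwrite("pics/w1c.png",cv2.resize(a[0:250,240:390],None,fx=4,fy=2.4*1.0,interpolation=cv2.INTER_CUBIC))
```

```text
(no output)
```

View pics/w1c.png

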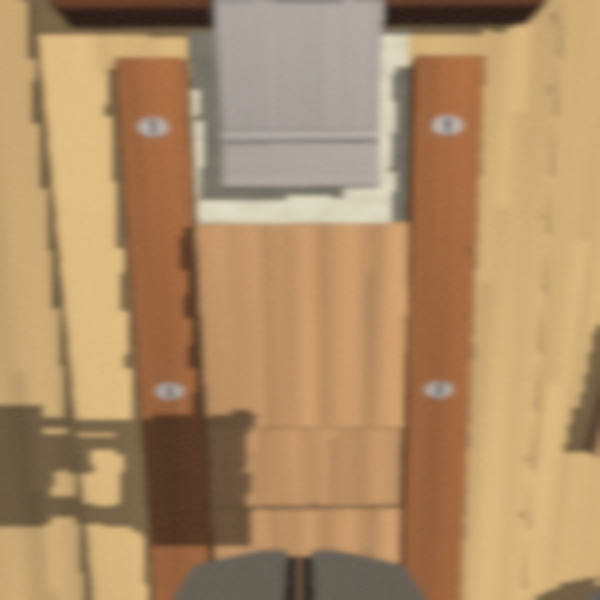

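Run:
```python
from h import *
T={"sL1":(152,127,32),"sR1":(447,124,32),"sL2":(170,390,32),"sR2":(438,389,32),"lip":(301,187,42),"noseTopL":(198,224,48),"noseTopR":(410,224,48),"notchF":(325,427,43),"notchR":(325,507,40),"heel?":(301,136,33)}
D={}
for n,(u,v,z) in T.items():
  D[n]=ray("wrist",(240+u/4,v/2.4),z); print(n,np.round(D[n],1))
m1=(D["sL1"]+D["sR1"])/2;m2=(D["sL2"]+D["sR2"])/2;print(m1,m2,np.degrees(np.arctan2(*(m1-m2)[[1,0]])))
```

```text
sL1 [511.   24.7  32. ]
sR1 [594.2  27.6  32. ]
sL2 [515.1 -99.8  32. ]
sR2 [597.8 -97.7  32. ]
lip [553.6  -2.   42. ]
noseTopL [525.1 -19.3  48. ]
noseTopR [584.4 -18.1  48. ]
notchF [ 563.2 -116.    43. ]
notchR [ 564.3 -159.5   40. ]
heel? [553.1  21.5  33. ]
[552.58249746  26.17553774  32.        ] [556.46892082 -98.7398415   32.        ] 91.78203716915253
```

Call:
carry_out(
  xyz=[
    [0.002,-0.014,-0.04],
    [0.002,-0.0145,-0.09],
    [0.002,-0.0145,-0.14],
    [0.002,-0.0145,-0.18],
    [0.002,-0.0145,-0.198],
    [0.002,-0.0145,-0.204],
    [0.002,-0.0145,-0.204],
  ],
  dr=[
    [0,0,0.6],
    [0,0,0.6],
    [0,0,0.6],
    [0,0,0.6],
    [0,0,0.6],
    [0,0,0.6],
    [0,0,0.6],
  ],
  jaw=0,
)

```text
t: 4.58
ee_pos: [557.8, -127.8, 52.9]
orientation: [3.141, 0.0, 1.6]
contact_force: [0.2, -0.7, 0.1]
gripper_width: 0.4
```

Run:
```python
from h import *
save("scene","s2");save("wrist","w2")
a=cv2.imread("pics/s2.png");b=cv2.imread("pics/w2.png")
A=cv2.resize(a[130:260,180:360],None,fx=4,fy=4,interpolation=cv2.INTER_CUBIC)
cv2.imwrite("pics/s2c.png",A)
s=r.read_state();print(s["t"],s["ee_pos"],s["contact_force"])
```

```text
4.675 [ 558.31677256 -128.00699289   53.71000778] [-0.39560724  1.23383871  0.39502924]
```

View pics/s2c.png

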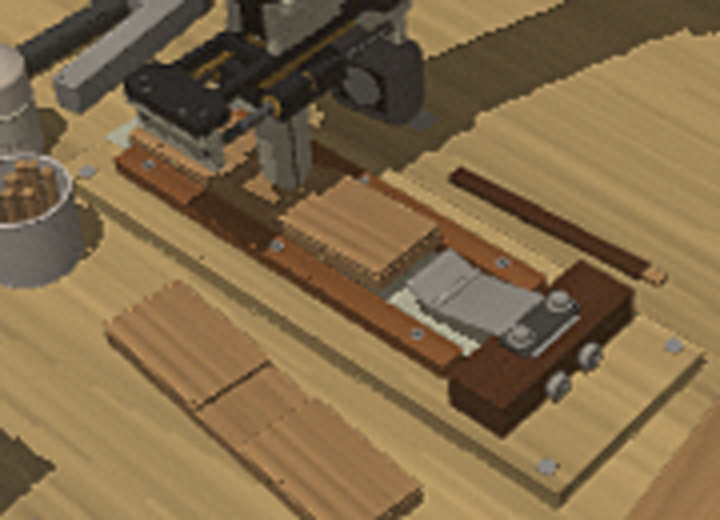

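View pics/w2.png

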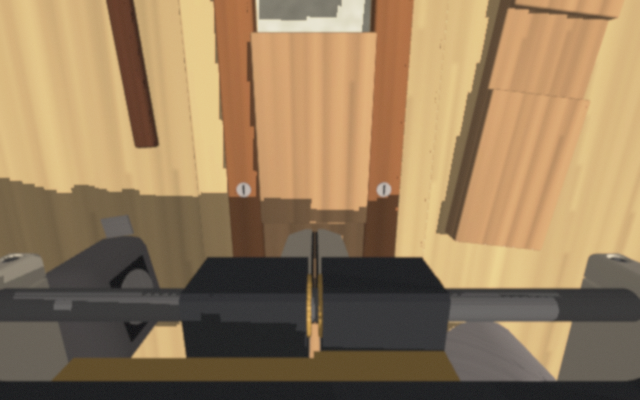

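The scene view shows the fingertip at crop (290,185), over the notch and just behind its front shoulder, with the nose up short of the lip. Next I'll press down gradually.

Call:
carry_out(
  xyz=[
    [0,0,-0.004],
    [0,0,-0.008],
    [0,0,-0.011],
    [0,0,-0.014],
    [0,0,-0.016],
    [0,0,-0.016],
  ],
  dr=[
    [0,0,0],
    [0,0,0],
    [0,0,0],
    [0,0,0],
    [0,0,0],
    [0,0,0],
  ],
)

```text
t: 5.42
ee_pos: [558.5, -127.4, 38.3]
orientation: [3.139, -0.001, 1.6]
contact_force: [-1.7, 2.4, 10.8]
gripper_width: 0.4
```

Call:
carry_out(
  xyz=[
    [0,0,-0.003],
    [0,0,-0.005],
    [0,0,-0.005],
  ],
  dr=[
    [0,0,0],
    [0,0,0],
    [0,0,0],
  ],
)

```text
t: 5.8
ee_pos: [559.4, -127.8, 38.2]
orientation: [3.136, -0.002, 1.6]
contact_force: [-7.9, 4.2, 40.7]
gripper_width: 0.5
```

Run:
```python
from h import *
save("scene","s3");s=r.read_state();print(s["t"],s["ee_pos"],s["contact_force"],s["torque"])
a=cv2.imread("pics/s3.png")
cv2.imwrite("pics/s3c.png",cv2.resize(a[130:260,180:360],None,fx=4,fy=4,interpolation=cv2.INTER_CUBIC))
```

```text
5.85 [ 559.39541455 -127.82991155   38.18558678] [-8.88292071  3.92278447 39.15619407] [0.92555452 1.88867856 0.0139305 ]
```

View pics/s3c.png

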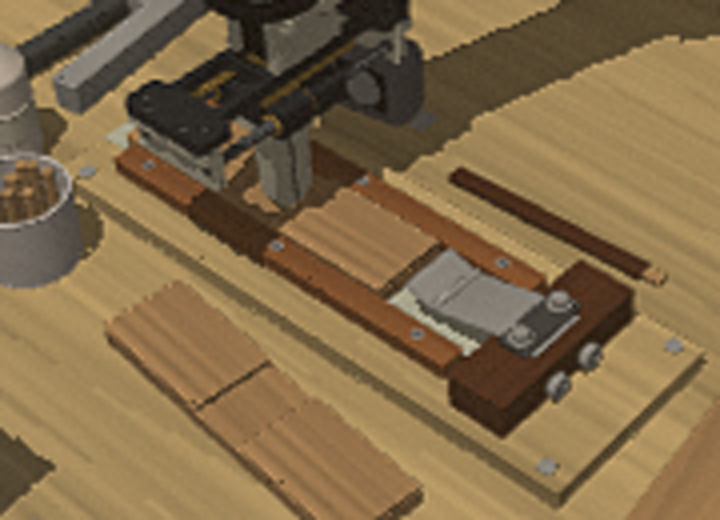

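The rail's front end is now flat: its top is level just above the guides, and its end is just before the lip at crop (400,285). I'll ease off to about 25 N and slide it.

Call:
carry_out(
  xyz=[
    [-0.0005,0.002,0.0015],
    [-0.001,0.006,0.002],
    [-0.0015,0.01,0.002],
    [-0.0015,0.015,0.002],
    [-0.0015,0.02,0.002],
    [-0.0015,0.025,0.002],
    [-0.0015,0.025,0.002],
  ],
  dr=[
    [0,0,0],
    [0,0,0],
    [0,0,0],
    [0,0,0],
    [0,0,0],
    [0,0,0],
    [0,0,0],
  ],
)

```text
t: 6.72
ee_pos: [558.8, -108.3, 38.3]
orientation: [3.133, 0.007, 1.597]
contact_force: [-4.9, -4.0, 23.0]
gripper_width: 0.3
```

Run:
```python
from h import *
save("scene","s4");s=r.read_state();print(s["t"],s["ee_pos"],s["contact_force"],s["torque"])
a=cv2.imread("pics/s4.png")
cv2.imwrite("pics/s4c.png",cv2.resize(a[130:260,180:360],None,fx=4,fy=4,interpolation=cv2.INTER_CUBIC))
```

```text
6.775 [ 558.76148776 -108.29224075   38.24781108] [-3.48134555 -3.77244937 23.84258991] [-1.0592276   0.9195617   0.06122587]
```

View pics/s4c.png

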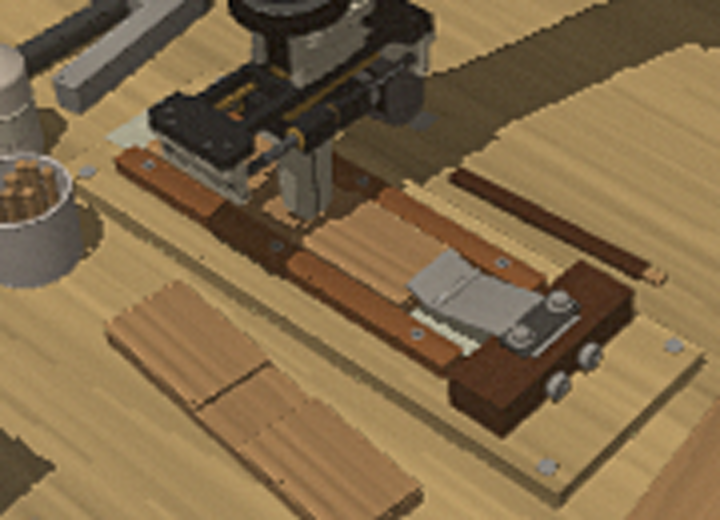

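The rail slides along and the nose is under the lip at crop (410,295). Continuing.

Call:
carry_out(
  xyz=[
    [-0.0002,0.005,-0.0005],
    [-0.0005,0.01,-0.001],
    [-0.0008,0.015,-0.001],
    [-0.001,0.02,-0.001],
    [-0.0012,0.025,-0.001],
    [-0.0015,0.03,-0.001],
    [-0.0015,0.035,-0.001],
    [-0.002,0.04,-0.001],
    [-0.002,0.04,-0.001],
  ],
  dr=[
    [0,0,0],
    [0,0,0],
    [0,0,0],
    [0,0,0],
    [0,0,0],
    [0,0,0],
    [0,0,0],
    [0,0,0],
    [0,0,0],
  ],
)

```text
t: 7.9
ee_pos: [558.8, -74.6, 38.2]
orientation: [3.127, 0.015, 1.592]
contact_force: [-2.3, -11.6, 24.0]
gripper_width: 0.4
```

Run:
```python
from h import *
save("scene","s5");s=r.read_state();print(s["t"],s["ee_pos"],s["contact_force"],s["torque"])
a=cv2.imread("pics/s5.png")
cv2.imwrite("pics/s5c.png",cv2.resize(a[130:260,180:360],None,fx=4,fy=4,interpolation=cv2.INTER_CUBIC))
```

```text
7.95 [558.80184923 -74.40321324  38.2430454 ] [ -2.33740053 -11.95699913  25.1445854 ] [-2.87129949  0.57602344  0.04303496]
```

View pics/s5c.png

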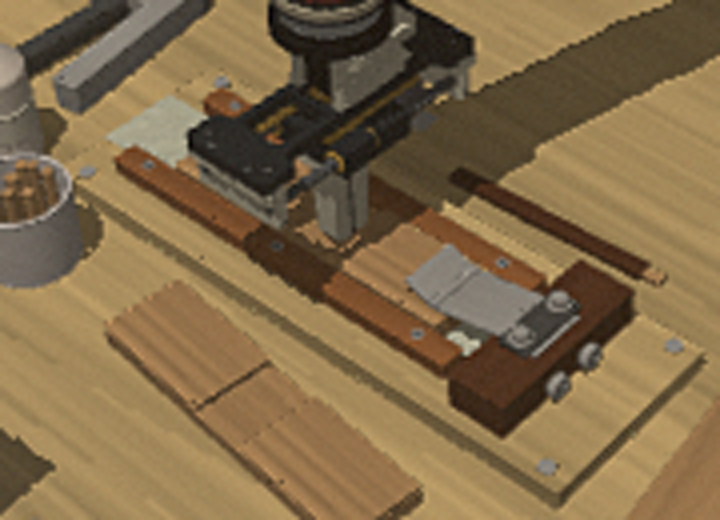

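Call:
carry_out(
  xyz=[
    [-0.0005,0.005,-0.0005],
    [-0.001,0.01,-0.001],
    [-0.0015,0.015,-0.001],
    [-0.002,0.02,-0.001],
    [-0.0025,0.025,-0.001],
    [-0.003,0.03,-0.001],
    [-0.003,0.035,-0.001],
    [-0.003,0.035,-0.001],
  ],
  dr=[
    [0,0,0],
    [0,0,0],
    [0,0,0],
    [0,0,0],
    [0,0,0],
    [0,0,0],
    [0,0,0],
    [0,0,0],
  ],
)

```text
t: 8.95
ee_pos: [557.7, -39.2, 38.2]
orientation: [3.124, 0.015, 1.592]
contact_force: [-1.4, -13.5, 29.6]
gripper_width: 0.5
```

Run:
```python
from h import *
save("scene","s6");s=r.read_state();print(s["t"],s["ee_pos"],s["contact_force"],s["torque"])
a=cv2.imread("pics/s6.png")
cv2.imwrite("pics/s6c.png",cv2.resize(a[130:260,180:360],None,fx=4,fy=4,interpolation=cv2.INTER_CUBIC))
```

```text
9.0 [557.7254215  -39.24246465  38.22108014] [ -2.87749486 -12.26428843  30.65413373] [-2.91753433  0.43580086 -0.01138555]
```

View pics/s6c.png

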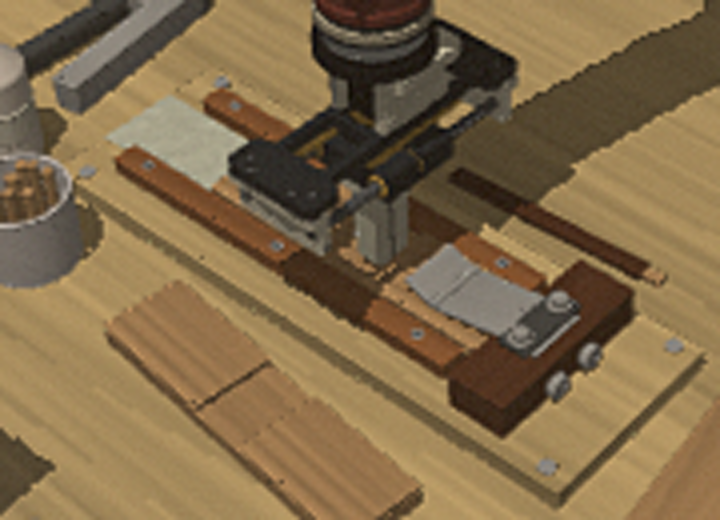

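The rail runs well under the spring now, with only a few millimetres left. I'll press on and watch for the butt force.

Call:
carry_out(
  xyz=[
    [0,0.002,0],
    [0,0.004,0],
    [0,0.006,0],
    [0,0.006,0],
  ],
  dr=[
    [0,0,0],
    [0,0,0],
    [0,0,0],
    [0,0,0],
  ],
)

```text
t: 9.5
ee_pos: [557.6, -35.6, 38.2]
orientation: [3.124, 0.017, 1.591]
contact_force: [-2.5, -15.4, 29.9]
gripper_width: 0.3
```

Call:
carry_out(
  xyz=[
    [0,0.002,0],
    [0,0.004,0],
    [0,0.004,0],
  ],
  dr=[
    [0,0,0],
    [0,0,0],
    [0,0,0],
  ],
)

```text
t: 9.88
ee_pos: [557.6, -35.5, 38.2]
orientation: [3.123, 0.022, 1.588]
contact_force: [-1.7, -20.4, 28.3]
gripper_width: 0.7
```

Call:
carry_out(
  xyz=[
    [0,0.003,0],
    [0,0.006,0],
    [0,0.006,0],
  ],
  dr=[
    [0,0,0],
    [0,0,0],
    [0,0,0],
  ],
)

```text
t: 10.25
ee_pos: [557.6, -35.3, 38.3]
orientation: [3.122, 0.03, 1.584]
contact_force: [-2.6, -28.8, 26.1]
gripper_width: 0.3
```

Run:
```python
from h import *
for c in ("scene","wrist"): save(c,c+"7")
s=r.read_state();print(s["t"],s["ee_pos"],s["contact_force"],s["torque"])
a=cv2.imread("pics/scene7.png")
cv2.imwrite("pics/s7c.png",cv2.resize(a[170:250,250:350],None,fx=7,fy=7,interpolation=cv2.INTER_CUBIC))
```

```text
10.35 [557.56179114 -35.30540102  38.28782239] [ -2.11500926 -28.96956151  26.823815  ] [-6.57781701  0.58093593  0.01380312]
```

View pics/s7c.png

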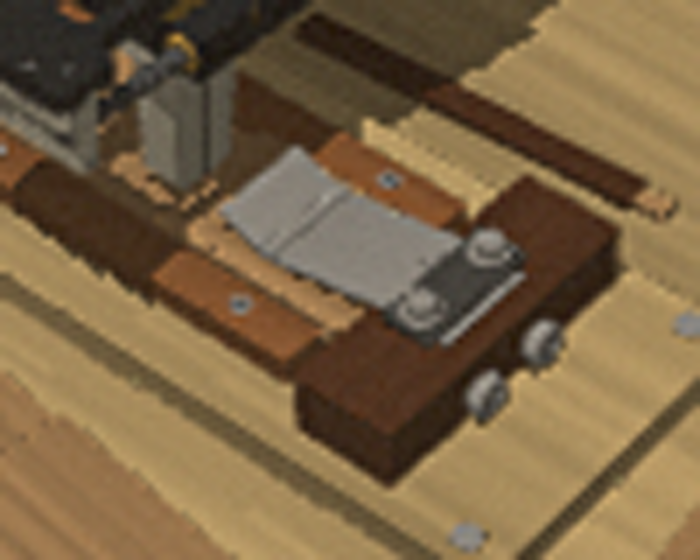

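View pics/wrist7.png

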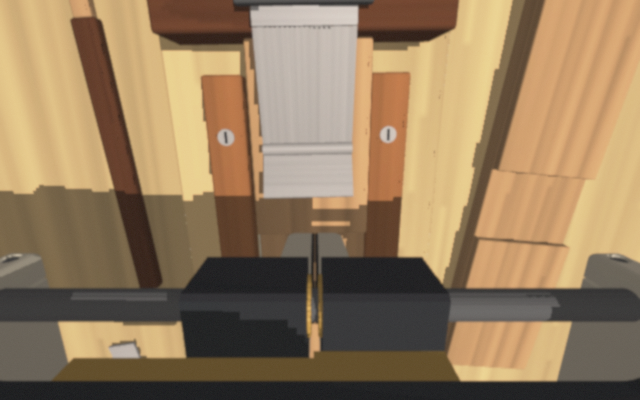

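The rail's front end meets the block at scene crop (345,320). The wrist force rose to 29 N without movement, so it is butted. Next I'll unload vertically while still bearing lightly forward.

Call:
carry_out(
  xyz=[
    [0,-0.003,0],
    [0,-0.006,0.001],
    [0,-0.007,0.002],
    [0,-0.007,0.0035],
    [0,-0.007,0.0035],
  ],
  dr=[
    [0,0,0],
    [0,0,0],
    [0,0,0],
    [0,0,0],
    [0,0,0],
  ],
)

```text
t: 10.98
ee_pos: [557.5, -35.5, 38.4]
orientation: [3.124, 0.023, 1.589]
contact_force: [3.1, -19.9, 5.2]
gripper_width: 0.5
```

Call:
carry_out(
  xyz=[
    [0,-0.003,0.0003],
    [0,-0.006,0.001],
    [0,-0.009,0.001],
    [0,-0.012,0.0015],
    [0,-0.016,0.003],
    [0,-0.018,0.005],
    [0,-0.018,0.008],
  ],
  dr=[
    [0,0,0],
    [0,0,0],
    [0,0,0],
    [0,0,0],
    [0,0,0],
    [0,0,0],
    [0,0,0],
  ],
)

```text
t: 11.85
ee_pos: [549.9, -36.2, 42.7]
orientation: [-3.139, -0.001, 1.6]
contact_force: [-0.1, -0.9, -0.3]
gripper_width: 0.5
```

Call:
carry_out(
  xyz=[
    [0,-0.003,0.015],
    [0,-0.004,0.04],
    [0,-0.004,0.08],
    [0,-0.004,0.13],
    [0,-0.02,0.18],
    [0,-0.05,0.2],
    [0,-0.05,0.2],
  ],
  dr=[
    [0,0,0],
    [0,0,0],
    [0,0,0],
    [0,0,0],
    [0,0,0],
    [0,0,0],
    [0,0,0],
  ],
)

```text
t: 12.72
ee_pos: [551.3, -89.7, 246.0]
orientation: [3.137, 0.002, 1.595]
contact_force: [0.3, 0.2, -0.5]
gripper_width: 0.5
```

Run:
```python
from h import *
for c in ("scene","wrist"): save(c,c+"8")
for c in ("scene","wrist"):
  for q,z in (("stop_face",18),("rail_notch",30),("rail_tail",18),("rail_nose",18)):
    print(c,q,[(np.round(d["pixel"]).tolist(),round(d["p"],2),np.round(ray(c,d["pixel"],z)).tolist()) for d in r.landmark_of(c,q)][:2])
s=r.read_state();print(s["t"],s["ee_pos"],s["contact_force"])
a=cv2.imread("pics/scene8.png")
cv2.imwrite("pics/s8c.png",cv2.resize(a[140:250,210:350],None,fx=5,fy=5,interpolation=cv2.INTER_CUBIC))
```

```text
scene stop_face [([305.0, 215.0], 0.74, [557.0, 61.0, 18.0])]
scene rail_notch [([272.0, 106.0], 0.95, [272.0, -335.0, 30.0]), ([272.0, 189.0], 0.85, [554.0, -58.0, 30.0])]
scene rail_tail [([243.0, 178.0], 0.89, [566.0, -161.0, 18.0]), ([239.0, 108.0], 0.81, [341.0, -423.0, 18.0])]
scene rail_nose [([306.0, 116.0], 0.62, [227.0, -226.0, 18.0]), ([307.0, 216.0], 0.59, [556.0, 67.0, 18.0])]
wrist stop_face [([320.0, 34.0], 0.71, [551.0, 72.0, 18.0])]
wrist rail_notch [([116.0, 340.0], 0.95, [277.0, -330.0, 30.0]), ([320.0, 144.0], 0.63, [555.0, -47.0, 30.0])]
wrist rail_tail [([321.0, 233.0], 0.89, [561.0, -165.0, 18.0])]
wrist rail_nose [([66.0, 279.0], 0.87, [213.0, -244.0, 18.0])]
13.225 [550.8121308  -86.19614815 242.61270795] [0.26627065 0.80550539 0.13215672]
```

View pics/s8c.png

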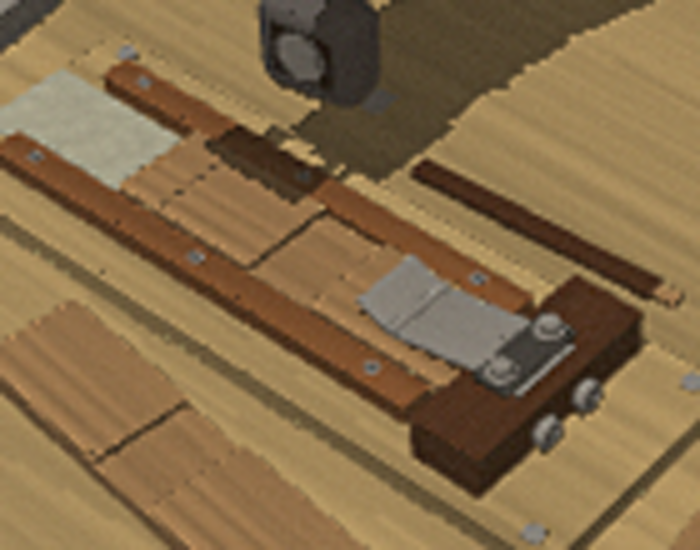

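View pics/wrist8.png

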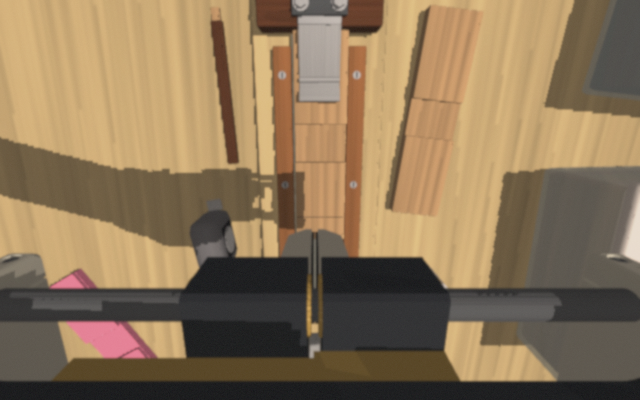

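Run:
```python
from h import *
a=cv2.imread("pics/wrist8.png")
cv2.imwrite("pics/w8c.png",cv2.resize(a[0:180,250:390],None,fx=5,fy=3.3,interpolation=cv2.INTER_CUBIC))
for n,p,z in (("notchF",(320,124),36),("notchR",(320,163),36),("screwL",(282,75),32),("screwR",(356,75),32)): print(n,ray("wrist",p,z))
```

```text
notchF [554.47697886 -25.43815337  36.        ]
notchR [556.01456374 -70.15085179  36.        ]
screwL [510.65429762  26.01182371  32.        ]
screwR [592.55706636  28.41008233  32.        ]
```

View pics/w8c.png

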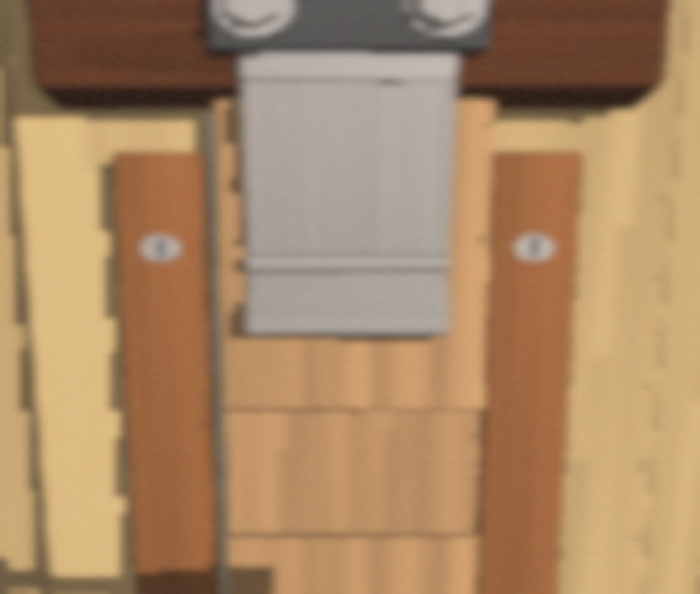

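The rail's end meets the block face with no visible gap. The notch centre at y = -47.8 puts the nose at 72.2, and the block face is at about 72. I'm handing in.

```bash
python3 -c "
from workcell import r
r.hand_in()"
```

```text
the job is handed in; nothing more can be done
```

The rail is loaded and the job is handed in, at about 13 s of the 48 s allowed. I pressed it flat with the closed fingertips in its notch (a brief peak of about 40 N, then 23 to 31 N). Then, keeping it pressed, I slid it about 91 mm forward under the hold-down spring.

- **Against the block:** At the block, the forward force rose to 29 N with almost no further movement. I then unloaded, backed off, lifted clear and took the last pictures.
- **Last pictures:** The rail lies flat under the spring with no visible gap at the block. The notch position puts its nose at y ≈ 72 mm, and the block face is at about 72 mm. In the two final views (one scene crop, one wrist), the pieces that show appeared undisturbed. I did not take a last top view to check the rest of the bench.
- **Disagreement:** The network readings scattered. The scene camera put the block face at y = 61 mm and the nose at 67 mm, while the wrist camera put the face at 72 mm. I went by the wrist camera and the force.
- **After letting go:** The wrist force was about zero, so the robot was touching nothing.

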